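# Press a cabinet hinge cup home with the toggle clamp

## Robot

A 6-joint arm with a two-finger parallel gripper is mounted at the origin on the work surface. World frame = base frame: x ahead of the robot, y to its left, z up, the work surface at z = 0. Lengths are in m, angles in rad, forces in N, time in s.
With the tool pointing down it reaches from about 0.25 to 0.8 m from the base axis. Payload 3.9 kg.
Tool frame: the origin (TCP) lies between the finger pads; the fingertips stand 25 mm ahead of it and the grasp point (between the pads) lies 6 mm ahead of it; z points along the fingers, y is the line along which they close (so a half turn about z gives the same grasp; the last joint's range is limited). The gripper opens to 85 mm and grips with 20 to 120 N. Pads are 22 mm wide; open, the fingers measure 114 mm over their backs; the gripper's body (76 mm by 85 mm) begins 54 mm behind the grasp point. The pads swing forward as they close: fully open they stand 13 mm farther back than shut.
Start: joints at [-1.115, 0.26, -0.138, 1.173, 0, 1.571], TCP at [0.231, -0.471, 0.256] pointing down, gripper open.
Joint ranges: [-2.78, 2.78], [-0.83, 1.72], [-1.28, 1.37], [-1.9, 2.12], [-1.57, 1.48], [-3.14, 3.14]. Speed limits (rad/s): [2.57, 2.57, 3.14, 3.14, 3.14, 3.14].

## Interface

Orientations are given as a unit quaternion [w, x, y, z].
In Python, from rig import telemetry, capture, camera_info, job gives the robot as it stands.
- The arm moves only by the tool step_arm, never from a script. Its argument "deltas" is a list of rows, each a list of 7 numbers: the shift along the world's x, y, z in units of 400 mm (1.0 is 400 mm), then the turn, a rotation vector about the world's x, y, z in units of 180 degrees (1.0 is 180 degrees), then the opening, from -1 (shut) to 1 (fully open). A call has exactly 10 rows; each row is the pose to reach, as a shift and turn from the pose commanded when the call began, turning the shorter way round; what a row does not reach only later rows make up. A row lasts 1/12 s, in which the tool goes at most 41.7 mm and 7.16 degrees, less where a joint would pass 70% of its speed; a pose out of reach is approached as far as the arm can. A call with a number of a shift or a turn outside -1 to 1 is refused whole. A call with a gripper value outside its range is refused whole. The fingers move at their own pace and stop on an object; "grip_force" is the grip in N (left out, the last holds). Time passes only in rows, so rows that repeat a pose let the fingers close, or fill a call up. It gives the time, the measured TCP pose, the force, the opening and the grip force at its end, in the units of the state.
- telemetry.observe(): the state, without advancing time (a new reading comes with each control period).
- capture(name): name is "scene" or "top" or "wrist"; returns the picture (420x560x3 uint8, red, green, blue); there is no depth.
- camera_info(name): a dict with "mtx" (3x3 intrinsics, pixels), "T" (4x4, takes a point from camera to world coordinates); the wrist camera has in their place "tool_from_camera" (4x4, takes a point from camera to tool coordinates, whose origin is the TCP and whose axes are the flange's). Camera axes: x right, y up, looking along -z (the intrinsics and any distortion apply to the point x, -y, -z); pixel columns grow to the right and rows downward; lengths in m; the calibration is good to about 2 mm. A picture is of the moment at which its call begins: read the wrist's pose just before it. camera_info takes no time and is no camera call.
- job.hand_in(): hands the job in; it is judged then, once.
The state is a dict: "time_s": time; "qpos": joint angles; "joint_vel": joint speeds; "joint_efforts": joint torques, N m; "position": TCP position; "ee_rot": TCP orientation; "contact_force": force on the tool from outside, world axes, zero at the start; "ft_torque": the same for the moment, N m; "gripper_width": opening from 0.0 (shut) to 1.0 (fully open); "finger_force": force on a finger pad.
Only numpy, scipy, OpenCV 4.12 (cv2) and the standard library are available. Lean on these libraries where they do the work, as an engineer would, in place of code of your own. Each camera call takes 0.05 s, during which the arm holds its last target. There are 200 camera calls.

## Task

Slide the wooden rail in the jig gently along its channel until its end sits against the steel end stop. Then swing the toggle clamp's handle all the way over centre so that its pad presses the hinge cup down flush into the rail and the clamp stays locked on it, and afterwards swing the handle fully back again, leaving the rail against the stop and the other things on the bench where they are.

Things in the scene. Friction and masses are not known exactly. Their poses are not given: they have to be found in the camera images.
- jig: hinge-pressing jig, fixed: plywood bed, top at z = 16 mm; origin on the table straight below the clamp's pivot; x points to the robot's left and y towards the robot (turned up to 15 degrees), z up. Bed spans x -115..135, y -150..170 mm. Two metal fences along y, 14 mm high, faces at x = 49 and 111, make a channel for the rail. Steel clamp cheeks at x -32..24, y -24..24, up to z = 86 mm
- lamp (a point): middle of the underside of a grey work lamp hanging over the clamp, jig x = 22, y = -40, z = 263 mm, axes as the jig's. Box: jig x 5..39, y -141..24, z 263..291; its post, 24 mm square, at x = 22, y = -128. It leaves no room for a vertical gripper over the upright handle: come in leaning over to jig -x
- end_stop: steel stop block 64 x 14 x 24 mm across the far (jig -y) end of the channel; origin at the middle of the foot of its stopping face (jig x = 80, y = -90, z = 16 mm), the face looks to jig +y
- nest (a point): fixed point on the jig's bed (jig x = 80, y = 0, z = 16 mm), where the rail's origin lies when the rail is fully home against the stop; axes as the jig's
- pivot (a point): fixed point on the handle's hinge axis (along jig y), 75 mm above the table (jig x = 0, y = 0)
- clamp_handle (a joint): angle of the handle, rad: 0 = upright, past centre, locked shut against its stop; about 0.1 = dead centre; grows as the handle leans to the robot's right (jig -x); 1.1 = end of travel, fully open. It starts open at about 1.0. Meets real resistance between about 0.5 and 0.1 (some 12 N at the grip)
- grip (a point): middle of the black grip bar at the end of the cranked handle: a round bar 20 mm thick and 72 mm long, along jig y, from y = -12 to -84 mm (point at y = -48), 110 mm from the hinge axis (185 mm above the table when upright). The steel shaft that carries it, 14 mm thick, stands in the plane y = 0
- clamp_arm: steel clamp arm, 30 mm wide, reaching to jig +x from its own hinge (its origin, jig x = 27, z = 55 mm) over the channel; level when shut, raised about 0.8 rad when open. It carries the sprung, domed rubber pad (28 mm wide), which comes down at jig x = 80, y = 0 mm. A toggle link makes it follow the handle; push only the handle
- rail: wooden cabinet rail, loose, 60 (x) x 180 (y) x 28 (z) mm, lying in the channel; origin at the centre of its underside, y along its length. It starts 30 to 45 mm short of the stop (towards jig +y, the robot)
- hinge_cup (a joint): how far the hinge cup is pressed into the rail, m: about 0 = standing 7 mm proud, 0.007 = fully in, its flange flush on the wood. Takes 16 N to move
- cup_top (a point): centre of the top of the steel hinge cup's flange (disc of 44 mm, 5 mm thick) in the middle of the rail; 33 mm above the rail's underside when pressed home
- spare_cup: a second steel hinge cup, 44 mm disc lying upside down on the jig's plywood bed, right of the clamp; not needed; to be left alone
- offcut: wooden offcut 50 x 70 x 24 mm lying on the jig's bed, right of the clamp, on the robot's side; not needed; to be left alone
- spare_rail: a second plain wooden rail, 60 x 180 x 28 mm, without a cup, lying on the bench to the right; not needed; to be left alone
- glue: glue bottle, 64 mm wide, 180 mm high, standing on the left of the bench; to be left alone
- screw_jar: screw jar, 72 mm wide, 85 mm high, standing on the left of the bench; to be left alone
- mallet: hammer lying on the left of the bench; to be left alone
- screwdriver: screwdriver lying on the right of the bench; to be left alone
There are look-alikes about, which are no part of the job. Leave any yellow look-alike of the rail alone.

How it is judged:
On the way, in this order (a step that is already met when the one before it is completed fails the run):
1. the rail is home against the end stop (within 4 mm, in line within 0.04 rad), the handle still open (distance between rail and nest below 0.004 m and angle between the y axis of rail and the y axis of jig, either way round below 0.04 rad and value of joint clamp_handle above 0.6 rad), for 0.2 s.
2. the clamp is locked over centre (handle below 0.06 rad), pressing on the rail's hinge cup with more than 5 N, the cup pressed in at least 6 mm, the rail home (distance between rail and nest below 0.004 m and angle between the y axis of rail and the y axis of jig, either way round below 0.04 rad and value of joint hinge_cup above 0.006 m and value of joint clamp_handle below 0.06 rad and contact force between clamp_arm and rail above 5 N), for 0.3 s.
At the end, for the whole second after the job is handed in: the handle is swung back open (above 0.9 rad), the hinge cup is pressed in at least 6 mm of its 7, and the rail lies still, within 4 mm of its home against the end stop and in line within 0.04 rad (distance between rail and nest below 0.004 m and angle between the y axis of rail and the y axis of jig, either way round below 0.04 rad and value of joint hinge_cup above 0.006 m and value of joint clamp_handle above 0.9 rad and linear speed of rail below 0.01 m/s); the robot touches nothing.
It fails at once if the rail is rammed against the end stop (over 40 N) (contact force between rail and end_stop above 40 N).
It fails at once if a bystander is moved by more than 40 mm (distance of any of spare_cup, offcut, spare_rail, glue, screw_jar, mallet, screwdriver from where it was at the start of the episode above 0.04 m).
It also fails if it takes over 58 s, if anything falls off the work surface, if the arm or the gripper's body presses on something with over 40 N, if the wrist force passes 120 N, or if a joint passes its speed limit or range.

## Working session

There is one attempt and no reset: what is moved stays moved. The work goes in short steps, Python scripts to look and compute and a tool call to move; the robot and the scene stay as the last step left them, time stands still between calls to the robot, and variables do not carry over. Pictures are saved under pics/ and viewed, at most 10 in all, crops included, and the job is handed in when it is done.

Besides the shell and the picture viewer there is one more tool, called after ">>>" by a JSON object that holds its "op" and its "data". step_arm: Moves the arm, as the interface text tells. Shifts and turns lie within -1 to 1; 1 stands for 400 mm of shift or 180 degrees of turn. Its arguments: {"type":"object","properties":{"deltas":{"type":"array","items":{"type":"array","items":{"type":"number","minimum":-1,"maximum":1}}},"grip_force":{"type":"number"}},"required":["deltas"]}

```bash
ls; mkdir -p pics; python3 - <<'E'
from rig import telemetry, capture, camera_info, job
import cv2,numpy as np
np.set_printoptions(precision=4,suppress=True)
s=telemetry.observe(); print({k:np.round(v,4) for k,v in s.items()})
for n in("top","scene"):
    cv2.imwrite(f"pics/{n}0.png",capture(n)[:,:,::-1]); c=camera_info(n); print(n,c)
print(camera_info("wrist"))
E
```

```text
pics
{'time_s': np.float64(0.0), 'qpos': array([-1.115 ,  0.2606, -0.1394,  1.1727,  0.    ,  1.5708]), 'joint_vel': array([-0.0011,  0.0005,  0.001 , -0.0009,  0.0004, -0.0006]), 'joint_efforts': array([  0.0007, -40.5676,  25.3924,   0.0188,  -0.    ,   0.    ]), 'position': array([ 0.2308, -0.4708,  0.2555]), 'ee_rot': array([-0.0009,  0.9741,  0.2259, -0.0002]), 'contact_force': array([ 0.1236, -0.3028,  0.3768]), 'ft_torque': array([ 0.0063, -0.0545, -0.0111]), 'finger_force': np.float64(0.0), 'gripper_width': np.float64(0.9998)}
top {'mtx': array([[403.1123,   0.    , 281.0857],
       [  0.    , 403.1123, 210.6657],
       [  0.    ,   0.    ,   1.    ]]), 'T': array([[-0.0065,  0.9849, -0.1732,  0.3562],
       [-1.    , -0.0061,  0.0029, -0.0103],
       [ 0.0018,  0.1732,  0.9849,  1.3527],
       [ 0.    ,  0.    ,  0.    ,  1.    ]])}
scene {'mtx': array([[503.2281,   0.    , 278.3133],
       [  0.    , 503.2281, 212.5554],
       [  0.    ,   0.    ,   1.    ]]), 'T': array([[ 0.6823, -0.6154,  0.3947,  1.054 ],
       [ 0.7311,  0.5785, -0.3617, -0.4535],
       [-0.0057,  0.5354,  0.8446,  1.2358],
       [ 0.    ,  0.    ,  0.    ,  1.    ]])}
{'mtx': array([[350.9447,   0.    , 283.642 ],
       [  0.    , 350.9447, 203.1537],
       [  0.    ,   0.    ,   1.    ]]), 'tool_from_camera': array([[-0.0006,  0.9559,  0.2938,  0.0761],
       [ 1.    ,  0.0005,  0.0004,  0.0001],
       [ 0.0002,  0.2938, -0.9559, -0.1174],
       [ 0.    ,  0.    ,  0.    ,  1.    ]])}
```

View pics/top0.png

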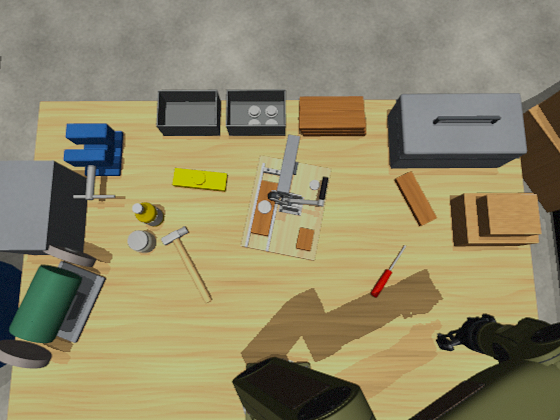

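View pics/scene0.png

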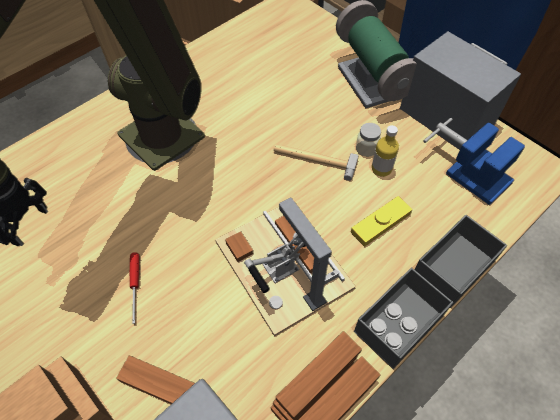

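The top view shows the jig near (288,208). The candidates for the rail are:
- the brown rail with a cup in the channel at (263,208), which fits the description
- the yellow look-alike at (200,180)
- the spare rail at (415,198)
- the plank stack at (332,115)

I'll check the choice in one close crop.

```bash
python3 - <<'E'
import cv2,numpy as np
a=cv2.imread("pics/top0.png")[130:265,235:340]; b=cv2.imread("pics/scene0.png")[190:340,205:365]
a=cv2.resize(a,None,fx=4.4,fy=4.4,interpolation=cv2.INTER_CUBIC)
cv2.imwrite("pics/topc.png",a)
b=cv2.resize(b,None,fx=4,fy=4,interpolation=cv2.INTER_CUBIC)
cv2.imwrite("pics/scc.png",b)
E
```

```text
(no output)
```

View pics/topc.png

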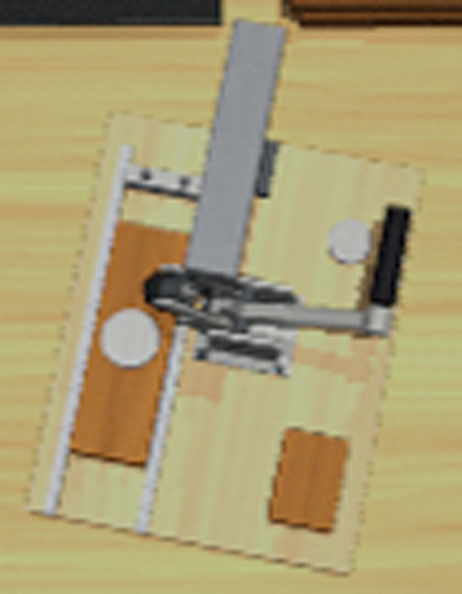

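View pics/scc.png

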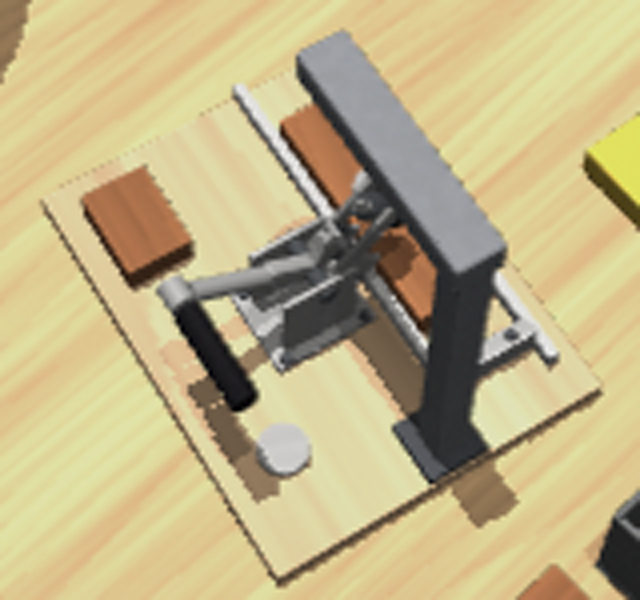

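The crop confirms the choice: a brown rail with a steel cup lies in the channel, its cup at crop pixel (130,337), short of the stop at (160,180). The black grip bar leans right at (390,255). The scene crop shows the same. The bed corners in the top crop are (110,112), (424,170), (28,512) and (352,572).

```bash
cat > h.py <<'E'
import numpy as np,cv2
from rig import telemetry,capture,camera_info,job
from scipy.spatial.transform import Rotation as R
np.set_printoptions(precision=4,suppress=True)
def ray(n,uv):
    c=camera_info(n);d=np.linalg.inv(c["mtx"])@[uv[0],uv[1],1];T=c["T"];return T[:3,3],T[:3,:3]@[d[0],-d[1],-d[2]]
def onz(n,uv,z):
    o,d=ray(n,uv);return o+d*(z-o[2])/d[2]
def two(p,q):
    o,d=ray("top",p);o2,d2=ray("scene",q)
    s=np.linalg.lstsq(np.c_[d,-d2],o2-o,rcond=None)[0];a=o+d*s[0];b=o2+d2*s[1];return (a+b)/2,np.linalg.norm(a-b)
def fit(J,W):
    J=np.array(J,float)/1000;W=np.array(W)[:,:2];a=J-J.mean(0);b=W-W.mean(0)
    th=np.arctan2((a[:,0]*b[:,1]-a[:,1]*b[:,0]).sum(),(a*b).sum());c,s=np.cos(th),np.sin(th);M=np.array([[c,-s],[s,c]])
    t=W.mean(0)-M@J.mean(0);return th,t,(W-(J@M.T+t))*1000
E
python3 - <<'E'
from h import *
tc=lambda p:(p[0]/4.4+235-.4,p[1]/4.4+130-.4); sc=lambda p:(p[0]/4+205-.4,p[1]/4+190-.4)
W=[onz("top",tc(p),.016) for p in[(110,112),(424,170),(28,512),(352,572)]]
J=[(135,-150),(-115,-150),(135,170),(-115,170)]
print("top",fit(J,W))
W2=[onz("scene",sc(p),.016) for p in[(600,386),(278,573),(42,203)]]
print("scene",fit([J[0],J[1],J[3]],W2))
th,t,_=fit(J+[J[0],J[1],J[3]],W+W2);print("both",th-np.pi/2,t)
c,s=np.cos(th),np.sin(th);M=np.array([[c,-s],[s,c]])
j=lambda p:np.r_[(M.T@(p[:2]-t)),p[2]]*1000
print("cup",j(onz("top",tc((130,337)),.056)))
for n,p in(("rail end near L",(72,453)),("near R",(146,466)),("far L",(117,222))):print(n,j(onz("top",tc(p),.044)))
for n,p,q in(("grip far",(397,207),(243,407)),("grip near",(380,304),(182,300)),):
    x,e=two(tc(p),sc(q));print(n,j(x),e*1000)
for n,p in(("spare cup",(349,241)),):print(n,j(onz("top",tc(p),.03)))
for n,p in (("offTL",(287,427)),("offTR",(349,437)),("BL",(270,521)),("BR",(334,532))):print(n,j(onz("top",tc(p),.04)))
E
```

```text
top (np.float64(1.3766357063164905), array([ 0.6139, -0.0447]), array([[-0.7295, -0.1932],
       [-1.0017,  0.1466],
       [-0.0045, -1.02  ],
       [ 1.7357,  1.0666]]))
scene (np.float64(1.372246299947629), array([ 0.6154, -0.0414]), array([[-0.9839, -2.3844],
       [-3.5032,  2.8933],
       [ 4.4871, -0.5089]]))
both -0.19460867788469427 [ 0.6145 -0.0434]
cup [80.0423 31.1998 56.    ]
rail end near L [106.213  123.0437  44.    ]
near R [ 50.4137 122.2719  44.    ]
far L [107.8864 -56.2043  44.    ]
grip far [-94.404  -83.2747 129.6981] 1.6097198940756876
grip near [-93.0257  -9.0044 142.8359] 0.17656532990063417
spare cup [-68.2654 -78.2133  30.    ]
offTL [-47.1121  73.4612  40.    ]
offTR [-93.8747  72.2004  40.    ]
BL [-47.3158 144.7727  40.    ]
BR [-95.2294 143.9079  40.    ]
```

```bash
cat >> h.py <<'E'
TH=1.3762;O=np.array([.6142,-.0442])
JR=R.from_euler('z',TH).as_matrix()
def w(x,y,z):return JR@[x/1000,y/1000,0]+[O[0],O[1],z/1000]
def rel(p_jig,Rt):
    "deltas in tool units from present pose to TCP target (jig mm) and rotation matrix"
    s=telemetry.observe();q=s["ee_rot"];Rc=R.from_quat([q[1],q[2],q[3],q[0]])
    return (w(*p_jig)-s["position"])/.4,(R.from_matrix(Rt)*Rc.inv()).as_rotvec()/np.pi
def tool(phi):
    "tool x = jig +y, z leaning: points down and to jig +x by phi deg"
    f=np.radians(phi);z=np.array([np.sin(f),0,-np.cos(f)]);x=np.array([0,1.,0]);return JR@np.c_[x,np.cross(z,x),z]
def st():
    s=telemetry.observe();q=s["ee_rot"];p=s["position"];j=JR.T@(p-[O[0],O[1],0])*1000
    print("t",s["time_s"],"q",s["qpos"],"jig",j,"F",s["contact_force"],"Fjig",JR.T@s["contact_force"],"w",s["gripper_width"],s["finger_force"])
E
python3 - <<'E'
from h import *
print(rel((80,150,150),tool(0)))
E
```

```text
(array([ 0.6291,  1.3355, -0.2639]), array([ 0.0001, -0.0007,  0.793 ]))
```

>>> {"op": "step_arm", "data": {"deltas": [[0.04,0.08,0,0,0,0.039,-1],[0.07,0.14,0,0,0,0.078,-1],[0.11,0.2,0,0,0,0.117,-1],[0.14,0.27,0,0,0,0.156,-1],[0.17,0.34,0,0,0,0.195,-1],[0.2,0.41,0,0,0,0.234,-1],[0.23,0.48,-0.01,0,0,0.273,-1],[0.26,0.55,-0.02,0,0,0.312,-1],[0.29,0.61,-0.03,0,0,0.351,-1],[0.31,0.66,-0.04,0,0,0.39,-1]], "grip_force": 60}}

```text
time_s: 0.93
position: [0.3554, -0.2055, 0.2399]
ee_rot: [-0.0, 0.664, 0.747, 0.0]
contact_force: [-0.2, 0.1, 0.3]
gripper_width: -0.001
finger_force: 0.0
```

```bash
python3 - <<'E'
from h import *
st();print(rel((80,150,120),tool(0)))
E
```

```text
t 0.9333 q [-0.5246  0.0735 -0.4153  1.0825  0.0005  0.9288] jig [-208.3171  222.6777  239.8998] F [-0.1886  0.1328  0.2546] Fjig [0.0938 0.2107 0.2546] w -0.0012474810574090636 0.0
(array([ 0.3176,  0.6721, -0.2997]), array([-0.0001, -0.0002,  0.4007]))
```

>>> {"op": "step_arm", "data": {"deltas": [[0.04,0.08,0,0,0,0.04,-1],[0.07,0.14,0,0,0,0.08,-1],[0.11,0.21,-0.02,0,0,0.12,-1],[0.14,0.28,-0.05,0,0,0.16,-1],[0.17,0.35,-0.09,0,0,0.2,-1],[0.2,0.42,-0.13,0,0,0.24,-1],[0.23,0.49,-0.17,0,0,0.28,-1],[0.26,0.56,-0.22,0,0,0.32,-1],[0.29,0.62,-0.26,0,0,0.36,-1],[0.318,0.672,-0.3,0,0,0.398,-1]]}}

```text
time_s: 1.77
position: [0.4822, 0.0632, 0.1191]
ee_rot: [-0.0, 0.101, 0.995, -0.0]
contact_force: [0.2, 0.1, -0.0]
gripper_width: 0.001
finger_force: 0.0
```

```bash
python3 - <<'E'
from h import *
st();print(rel((80,145,50),tool(0)))
im=capture("wrist")[:,:,::-1];cv2.imwrite("pics/w1.png",im)
E
```

```text
t 1.7667 q [ 0.1303  0.2995 -0.4696  0.8026  0.0002  0.3334] jig [ 79.8785 150.2601 119.057 ] F [ 0.2156  0.0725 -0.0425] Fjig [ 0.1128 -0.1975 -0.0425] w 0.0013472379105326296 0.0
(array([ 0.013 , -0.0022, -0.1726]), array([-0.    , -0.0003,  0.0027]))
```

View pics/w1.png

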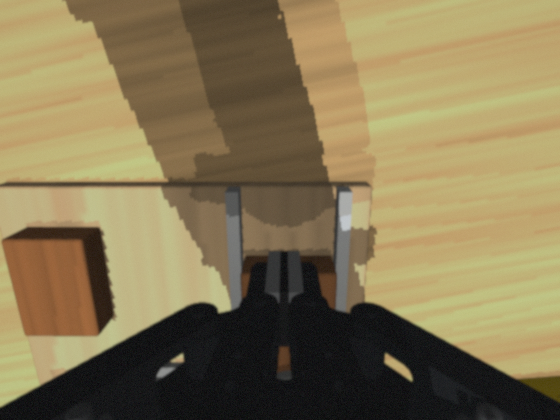

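The wrist view has the closed fingers at col 285, centred between the fences at cols 233 and 343. The rail's near end is around row 257 and the bed edge is at row 184.

```bash
python3 - <<'E'
from h import *
c=camera_info("wrist");s=telemetry.observe();q=s["ee_rot"];Rc=R.from_quat([q[1],q[2],q[3],q[0]]).as_matrix()
def wr(u,v,z):
    d=np.linalg.inv(c["mtx"])@[u,v,1];T=c["tool_from_camera"];o=Rc@T[:3,3]+s["position"];d=Rc@T[:3,:3]@[d[0],-d[1],-d[2]]
    p=o+d*(z-o[2])/d[2];return JR.T@(p-[O[0],O[1],0])*1000
print("edge",wr(250,184,.016),wr(60,184,.016));print("fences",wr(241,200,.03),wr(337,200,.03));print("rail",wr(250,257,.044),wr(250,278,.044),wr(328,257,.016))
E
```

```text
edge [ 62.2392 169.6491  16.    ] [-59.0005 170.0335  16.    ]
fences [ 57.8275 163.1331  30.    ] [116.078  162.9405  30.    ]
rail [ 63.5792 131.9263  44.    ] [ 63.1543 117.9709  44.    ] [113.883  118.2652  16.    ]
```

```bash
python3 - <<'E'
from h import *
st();print(rel((80,145,50),tool(0)))
cv2.imwrite("pics/w2.png",capture("wrist")[:,:,::-1])
im=cv2.imread("pics/w2.png");print(im[200,215:365].mean(1).astype(int));print(im[240:300,255].mean(1).astype(int))
E
```

```text
t 1.8167 q [ 0.1338  0.3048 -0.4691  0.7983  0.0032  0.3302] jig [ 82.8469 149.5855 116.6252] F [ 2.2274  3.1425 -1.904 ] Fjig [ 3.5139 -1.5777 -1.904 ] w -0.0008551089627379889 0.0
(array([ 0.0099, -0.0092, -0.1666]), array([-0.0009, -0.0006,  0.0006]))
[ 82  81  81  83  83  84  86  87  85  86  87  86  85  86  87  86  84  72
  61  58  67  79  87  85  85  85  86  86  85  84  86  85  84  86  85  82
  82  80  82  82  83  81  83  82  83  85  81  83  83  84  84  84  81  84
  84  84  84  81  83  82  80  81  80  78  80  78  77  78  78  80  81  80
  80  81  79  82  83  81  82  82  81  82  80  82  82  81  82  80  82  81
  78  78  77  77  77  77  79  78  80  81  81  80  82  79  79  78  78  78
  76  77  74  75  75  76  75  74  64  56  60  92 130 157 168 168 170 169
 169 169 170 169 168 168 164 161 158 156 155 156 155 154 154 153 154 154
 152 152 149 150 148 144]
[109 107 109 110 109 109 109 109 108 106  98  88  82  82  79  73  56  44
  38  37  35  33  30  25  23  21  17  16  16  20  13  24  12  22  19  19
  19  26  17  20  22  17  18  12  14  17  22  24  10  18  18  23  17  16
  20  15  15  20  21  15]
```

>>> {"op": "step_arm", "data": {"deltas": [[0.005,0,-0.02,0,0,0,-1],[0.01,0,-0.04,0,0,0,-1],[0.01,0,-0.06,0,0,0,-1],[0.01,0,-0.08,0,0,0,-1],[0.01,0,-0.09,0,0,0,-1],[0.01,0,-0.1,0,0,0,-1],[0.01,0,-0.1,0,0,0,-1],[0.01,0,-0.1,0,0,0,-1],[0.01,0,-0.1,0,0,0,-1],[0.01,0,-0.1,0,0,0,-1]]}}

```text
time_s: 2.7
position: [0.4867, 0.0614, 0.0807]
ee_rot: [0.0, 0.105, 0.994, 0.0]
contact_force: [0.6, 0.3, 0.2]
gripper_width: -0.003
finger_force: 0.0
```

```bash
cat >>h.py <<'E'
def wshot(name):
    s=telemetry.observe();im=capture("wrist");cv2.imwrite(name,im[:,:,::-1]);q=s["ee_rot"]
    Rc=R.from_quat([q[1],q[2],q[3],q[0]]).as_matrix();c=camera_info("wrist");T=c["tool_from_camera"]
    def wr(u,v,z):
        d=np.linalg.inv(c["mtx"])@[u,v,1];o=Rc@T[:3,3]+s["position"];d=Rc@T[:3,:3]@[d[0],-d[1],-d[2]]
        p=o+d*(z-o[2])/d[2];return JR.T@(p-[O[0],O[1],0])*1000
    return im,wr
E
python3 - <<'E'
from h import *
st();print(rel((80,145,50),tool(0)))
im,wr=wshot("pics/w3.png")
g=im[:,:,0].astype(int)
for r in(150,165,180):
  print(r,list(g[r,195:370]))
for r in(150,):print(wr(229,r,.03),wr(338,r,.03),wr(229,r,.016),wr(338,r,.016))
E
```

```text
t 2.7 q [ 0.1256  0.3485 -0.5162  0.7052  0.      0.3362] jig [ 78.9831 145.5495  80.7335] F [0.595  0.3116 0.1862] Fjig [ 0.4207 -0.5235  0.1862] w -0.0026848243344386666 0.0
(array([ 0.0018,  0.0022, -0.0768]), array([-0.    ,  0.0003,  0.0051]))
150 [np.int64(149), np.int64(149), np.int64(149), np.int64(150), np.int64(150), np.int64(149), np.int64(148), np.int64(148), np.int64(147), np.int64(146), np.int64(147), np.int64(145), np.int64(143), np.int64(137), np.int64(124), np.int64(114), np.int64(110), np.int64(110), np.int64(109), np.int64(110), np.int64(111), np.int64(110), np.int64(108), np.int64(109), np.int64(109), np.int64(108), np.int64(108), np.int64(106), np.int64(107), np.int64(111), np.int64(108), np.int64(110), np.int64(108), np.int64(108), np.int64(109), np.int64(111), np.int64(109), np.int64(108), np.int64(109), np.int64(109), np.int64(108), np.int64(109), np.int64(108), np.int64(108), np.int64(110), np.int64(107), np.int64(109), np.int64(110), np.int64(109), np.int64(107), np.int64(109), np.int64(109), np.int64(108), np.int64(109), np.int64(108), np.int64(105), np.int
[... 6395 characters left out ...]
np.int64(103), np.int64(106), np.int64(133), np.int64(172), np.int64(194), np.int64(197), np.int64(196), np.int64(195), np.int64(196), np.int64(198), np.int64(196), np.int64(196), np.int64(193), np.int64(194), np.int64(195), np.int64(193), np.int64(193), np.int64(194), np.int64(190), np.int64(189), np.int64(189), np.int64(188), np.int64(187), np.int64(187), np.int64(188), np.int64(186), np.int64(185), np.int64(185), np.int64(184), np.int64(184), np.int64(182), np.int64(182), np.int64(180), np.int64(181), np.int64(180), np.int64(180), np.int64(180), np.int64(180), np.int64(179)]
[ 54.2501 194.8938  30.    ] [106.4387 194.0182  30.    ] [ 52.044  192.8297  16.    ] [108.5795 191.8811  16.    ]
```

View pics/w3.png

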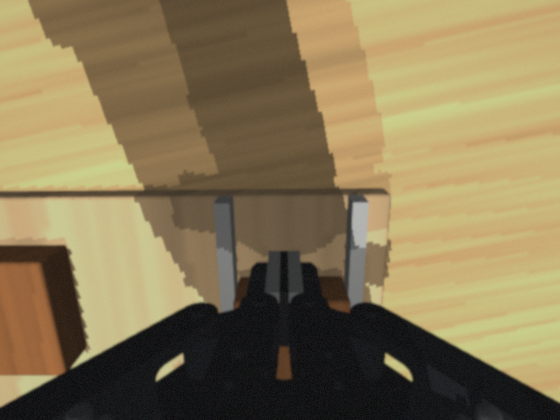

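The fingers at col 284 sit inside the channel, whose fences have inner edges at cols 235 and 348. The channel centre is about 4 mm to jig +x of the tool, and the rail end is at row 278.

>>> {"op": "step_arm", "data": {"deltas": [[0,0.002,-0.01,0,0,0.001,-1],[0,0.004,-0.02,0,0,0.002,-1],[-0.001,0.006,-0.035,0,0,0.003,-1],[-0.002,0.008,-0.05,0,0,0.005,-1],[-0.002,0.008,-0.065,0,0,0.005,-1],[-0.002,0.008,-0.075,0,0,0.005,-1],[-0.002,0.008,-0.082,0,0,0.005,-1],[-0.002,0.008,-0.082,0,0,0.005,-1],[-0.002,0.008,-0.082,0,0,0.005,-1],[-0.002,0.008,-0.082,0,0,0.005,-1]]}}

```text
time_s: 3.58
position: [0.4857, 0.0646, 0.0476]
ee_rot: [0.0, 0.097, 0.995, 0.0]
contact_force: [-0.6, -1.2, -0.5]
gripper_width: -0.002
finger_force: 0.0
```

```bash
python3 - <<'E'
from h import *
st();print(rel((82,125,48),tool(0)), rel((82,105,48),tool(0))[0])
E
```

```text
t 3.5833 q [ 0.1322  0.3911 -0.5591  0.6203 -0.      0.3272] jig [ 81.9028 147.1092  47.6381] F [-0.5916 -1.1637 -0.4997] Fjig [-1.2562  0.3554 -0.4997] w -0.0017690009811634122 0.0
(array([ 0.0543, -0.0104,  0.0009]), array([-0.    ,  0.0001,  0.0001])) [ 0.1033 -0.0201  0.0009]
```

>>> {"op": "step_arm", "data": {"deltas": [[0.01,-0.002,0,0,0,0,-1],[0.02,-0.004,0,0,0,0,-1],[0.028,-0.0055,0,0,0,0,-1],[0.035,-0.007,0,0,0,0,-1],[0.042,-0.0083,0,0,0,0,-1],[0.049,-0.0096,0,0,0,0,-1],[0.056,-0.011,0,0,0,0,-1],[0.062,-0.012,0,0,0,0,-1],[0.068,-0.0134,0,0,0,0,-1],[0.074,-0.0145,0,0,0,0,-1]]}}

```text
time_s: 4.42
position: [0.5154, 0.0587, 0.0473]
ee_rot: [0.0, 0.097, 0.995, -0.0]
contact_force: [-0.9, 0.3, -0.8]
gripper_width: -0.004
finger_force: 0.7
```

```bash
cat >>h.py <<'E'
def edge(im,wr,u,z=.044):
    g=im[:,:,2].astype(int)
    pass
E
python3 - <<'E'
from h import *
st()
im,wr=wshot("pics/w4.png")
hs=cv2.cvtColor(im,cv2.COLOR_RGB2HSV)
for u in(245,330,335):print(u,[tuple(map(int,im[r,u])) for r in range(240,320,6)])
E
```

```text
t 4.4167 q [ 0.1135  0.4304 -0.489   0.6514 -0.0002  0.3084] jig [ 81.8457 116.7837  47.3041] F [-0.8738  0.3249 -0.817 ] Fjig [ 0.1498  0.9201 -0.817 ] w -0.003699982265784827 0.6708792387507856
245 [(114, 97, 73), (116, 98, 74), (115, 97, 72), (118, 99, 74), (116, 98, 75), (118, 99, 76), (117, 100, 74), (116, 97, 73), (60, 43, 27), (50, 36, 23), (18, 19, 22), (14, 19, 22), (23, 24, 23), (22, 18, 21)]
330 [(104, 89, 68), (104, 88, 67), (105, 89, 67), (105, 89, 68), (106, 88, 67), (103, 88, 65), (106, 88, 67), (104, 88, 67), (51, 36, 27), (53, 38, 20), (58, 40, 29), (52, 38, 30), (21, 18, 20), (23, 24, 27)]
335 [(105, 89, 65), (107, 91, 70), (104, 89, 69), (106, 91, 69), (105, 88, 67), (106, 91, 69), (106, 90, 68), (107, 90, 68), (52, 36, 23), (57, 41, 29), (62, 44, 32), (60, 43, 28), (23, 24, 27), (19, 24, 24)]
```

>>> {"op": "step_arm", "data": {"deltas": [[0.003,-0.0006,0,0,0,0,-1],[0.006,-0.0012,0,0,0,0,-1],[0.009,-0.0018,0,0,0,0,-1],[0.012,-0.0024,0,0,0,0,-1],[0.015,-0.003,0,0,0,0,-1],[0.018,-0.0036,0,0,0,0,-1],[0.021,-0.0042,0,0,0,0,-1],[0.023,-0.0046,0,0,0,0,-1],[0.024,-0.0047,0,0,0,0,-1],[0.025,-0.0049,0,0,0,0,-1]]}}

```text
time_s: 5.3
position: [0.5251, 0.0568, 0.0475]
ee_rot: [-0.0, 0.097, 0.995, 0.0]
contact_force: [-2.3, 0.8, 0.2]
gripper_width: 0.0
finger_force: 0.9
```

```bash
python3 - <<'E'
from h import *
st()
im,wr=wshot("pics/w5.png")
g=im[:,:,0].astype(int)
for u in(245,330,335):
    r=240+int(np.argmin(np.diff(g[240:320,u])));print(u,r,wr(u,r+.5,.016))
cv2.imwrite("pics/t5.png",capture("top")[:,:,::-1])
a=cv2.resize(cv2.imread("pics/t5.png")[150:260,235:305],None,fx=5,fy=5,interpolation=cv2.INTER_CUBIC);cv2.imwrite("pics/t5c.png",a)
E
```

```text
t 5.3 q [ 0.1078  0.4429 -0.4651  0.6629  0.      0.3027] jig [ 81.9041 106.9633  47.471 ] F [-2.3101  0.7572  0.2085] Fjig [0.2962 2.4129 0.2085] w 4.8216350827989917e-05 0.9088900778442621
245 285 [63.9805 94.011  16.    ]
330 285 [104.6443  93.9683  16.    ]
335 285 [107.0364  93.9658  16.    ]
```

>>> {"op": "step_arm", "data": {"deltas": [[0.001,-0.0002,0,0,0,0,-1],[0.002,-0.0004,0,0,0,0,-1],[0.003,-0.0006,0,0,0,0,-1],[0.004,-0.0008,0,0,0,0,-1],[0.005,-0.001,0,0,0,0,-1],[0.006,-0.0012,0,0,0,0,-1],[0.0065,-0.0013,0,0,0,0,-1],[0.007,-0.0014,0,0,0,0,-1],[0.0075,-0.0015,0,0,0,0,-1],[0.0075,-0.0015,0,0,0,0,-1]]}}

```text
time_s: 6.23
position: [0.5281, 0.0562, 0.0475]
ee_rot: [0.0, 0.097, 0.995, -0.0]
contact_force: [-1.4, 0.4, -1.4]
gripper_width: 0.002
finger_force: 0.7
```

>>> {"op": "step_arm", "data": {"deltas": [[0.0003,0,0,0,0,0,-1],[0.0006,-0.0001,0,0,0,0,-1],[0.0009,-0.0002,0,0,0,0,-1],[0.0012,-0.0002,0,0,0,0,-1],[0.0015,-0.0003,0,0,0,0,-1],[0.0018,-0.0004,0,0,0,0,-1],[0.0021,-0.0004,0,0,0,0,-1],[0.0025,-0.0005,0,0,0,0,-1],[0.0025,-0.0005,0,0,0,0,-1],[0.0025,-0.0005,0,0,0,0,-1]]}}

```text
time_s: 7.07
position: [0.5292, 0.056, 0.0475]
ee_rot: [0.0, 0.097, 0.995, -0.0]
contact_force: [-1.4, 0.7, -1.4]
gripper_width: -0.0
finger_force: 0.7
```

Not at the stop yet, so I'll creep on.

>>> {"op": "step_arm", "data": {"deltas": [[0.0003,0,0,0,0,0,-1],[0.0006,-0.0001,0,0,0,0,-1],[0.0009,-0.0002,0,0,0,0,-1],[0.0012,-0.0002,0,0,0,0,-1],[0.0015,-0.0003,0,0,0,0,-1],[0.0018,-0.0004,0,0,0,0,-1],[0.0021,-0.0004,0,0,0,0,-1],[0.0025,-0.0005,0,0,0,0,-1],[0.0025,-0.0005,0,0,0,0,-1],[0.0025,-0.0005,0,0,0,0,-1]]}}

```text
time_s: 7.9
position: [0.5302, 0.0558, 0.0475]
ee_rot: [0.0, 0.097, 0.995, -0.0]
contact_force: [-1.3, 0.4, -1.2]
gripper_width: 0.003
finger_force: 0.7
```

```bash
python3 - <<'E'
from h import *
st()
im,wr=wshot("pics/w6.png")
g=im[:,:,0].astype(int)
for u in(245,330,335):
    r=240+int(np.argmin(np.diff(g[240:320,u])));print(u,r,wr(u,r+.5,.016))
E
```

```text
t 7.9 q [ 0.1049  0.4494 -0.453   0.6682 -0.      0.2998] jig [ 81.8869 101.7934  47.5036] F [-1.3402  0.3935 -1.1633] Fjig [ 0.1269  1.391  -1.1633] w 0.0031006174527627296 0.6932625907938927
245 285 [63.9588 88.8111 16.    ]
330 285 [104.6325  88.7675  16.    ]
335 285 [107.0253  88.7649  16.    ]
```

>>> {"op": "step_arm", "data": {"deltas": [[0.0003,0,0,0,0,0,-1],[0.0006,-0.0001,0,0,0,0,-1],[0.0009,-0.0002,0,0,0,0,-1],[0.0012,-0.0002,0,0,0,0,-1],[0.0015,-0.0003,0,0,0,0,-1],[0.0018,-0.0004,0,0,0,0,-1],[0.0021,-0.0004,0,0,0,0,-1],[0.0025,-0.0005,0,0,0,0,-1],[0.0028,-0.0006,0,0,0,0,-1],[0.003,-0.0006,0,0,0,0,-1]]}}

```text
time_s: 8.78
position: [0.5313, 0.0556, 0.0475]
ee_rot: [0.0, 0.097, 0.995, -0.0]
contact_force: [-1.3, 0.4, -0.5]
gripper_width: -0.001
finger_force: 0.8
```

>>> {"op": "step_arm", "data": {"deltas": [[0.0003,0,0,0,0,0,-1],[0.0006,-0.0001,0,0,0,0,-1],[0.0009,-0.0002,0,0,0,0,-1],[0.0012,-0.0002,0,0,0,0,-1],[0.0015,-0.0003,0,0,0,0,-1],[0.0018,-0.0004,0,0,0,0,-1],[0.0021,-0.0004,0,0,0,0,-1],[0.0025,-0.0005,0,0,0,0,-1],[0.0028,-0.0006,0,0,0,0,-1],[0.003,-0.0006,0,0,0,0,-1]]}}

```text
time_s: 9.62
position: [0.5319, 0.0555, 0.0475]
ee_rot: [-0.001, 0.097, 0.995, 0.0]
contact_force: [-4.7, 1.0, 2.6]
gripper_width: -0.001
finger_force: 2.2
```

The force is rising at the stop (5 N) while the motion stalls, so the rail is home. Next I'll back off and plan the grasp of the grip bar.

```bash
python3 - <<'E'
from h import *
st()
for p,f in(((82,125,48),0),((82,140,150),0),((-60,130,220),25),((-170,60,210),50),((-170,-48,200),50)):print(p,*rel(p,tool(f)))
E
```

```text
t 9.6167 q [ 0.1037  0.4523 -0.4476  0.6719  0.0004  0.2985] jig [ 81.8797 100.0646  47.4945] F [-4.6652  0.9888  2.5794] Fjig [0.068  4.7684 2.5794] w -0.001470625064101499 2.2404605336487293
(82, 125, 48) [-0.0611  0.0123  0.0013] [-0.0001 -0.0004  0.    ]
(82, 140, 150) [-0.0979  0.0196  0.2563] [-0.0001 -0.0004  0.    ]
(-60, 130, 220) [-0.142  -0.3335  0.4313] [ 0.1362 -0.0272 -0.    ]
(-170, 60, 210) [-0.0235 -0.6372  0.4063] [ 0.2724 -0.0541 -0.0001]
(-170, -48, 200) [ 0.2414 -0.6894  0.3813] [ 0.2724 -0.0541 -0.0001]
```

>>> {"op": "step_arm", "data": {"deltas": [[-0.01,0.002,0,0,0,0,-1],[-0.035,0.007,0,0,0,0,-1],[-0.06,0.012,0.02,0,0,0,-1],[-0.08,0.016,0.08,0,0,0,-1],[-0.095,0.019,0.16,0,0,0,-1],[-0.1,0.01,0.24,0.01,-0.002,0,-1],[-0.11,-0.05,0.31,0.03,-0.006,0,-1],[-0.12,-0.12,0.36,0.06,-0.012,0,-1],[-0.13,-0.19,0.4,0.09,-0.018,0,-1],[-0.14,-0.26,0.42,0.12,-0.024,0,0]]}}

```text
time_s: 10.45
position: [0.4774, -0.0493, 0.2198]
ee_rot: [0.024, 0.094, 0.977, 0.191]
contact_force: [0.1, 0.4, -1.0]
gripper_width: 0.123
finger_force: 0.0
```

```bash
python3 - <<'E'
from h import *
st()
for p,f in(((-170,60,210),50),((-170,-48,200),50)):print(p,*rel(p,tool(f)))
E
```

```text
t 10.45 q [-0.3363  0.2277 -0.3411  1.0498  0.3852 -0.1543] jig [-31.4583 133.2221 219.8023] F [ 0.0922  0.4144 -0.986 ] Fjig [ 0.4244 -0.0103 -0.986 ] w 0.12274623308793986 0.0
(-170, 60, 210) [ 0.1126 -0.3752 -0.0245] [ 0.1521 -0.0265  0.0004]
(-170, -48, 200) [ 0.3775 -0.4274 -0.0495] [ 0.1521 -0.0265  0.0004]
```

>>> {"op": "step_arm", "data": {"deltas": [[0.01,-0.07,0,0.03,-0.005,0,1],[0.03,-0.14,0,0.06,-0.01,0,1],[0.05,-0.21,0,0.09,-0.016,0,1],[0.08,-0.28,0,0.12,-0.021,0,1],[0.11,-0.34,-0.01,0.152,-0.026,0,1],[0.16,-0.38,-0.02,0.152,-0.026,0,1],[0.23,-0.4,-0.03,0.152,-0.026,0,1],[0.3,-0.41,-0.04,0.152,-0.026,0,1],[0.36,-0.423,-0.05,0.152,-0.026,0,1],[0.378,-0.427,-0.05,0.152,-0.026,0,1]]}}

```text
time_s: 11.28
position: [0.63, -0.2194, 0.1943]
ee_rot: [0.036, 0.089, 0.903, 0.419]
contact_force: [0.1, 0.8, -0.6]
gripper_width: 1.006
finger_force: 0.0
```

>>> {"op": "step_arm", "data": {"deltas": [[0,0,0,0,0,0,1],[0,0,0,0,0,0,1],[0,0,0,0,0,0,1],[0,0,0,0,0,0,1],[0,0,0,0,0,0,1],[0,0,0,0,0,0,1],[0,0,0,0,0,0,1],[0,0,0,0,0,0,1],[0,0,0,0,0,0,1],[0,0,0,0,0,0,1]]}}

```text
time_s: 12.12
position: [0.6276, -0.2195, 0.1955]
ee_rot: [0.035, 0.09, 0.903, 0.419]
contact_force: [-0.5, -0.2, 0.4]
gripper_width: 0.996
finger_force: 0.0
```

```bash
python3 - <<'E'
from h import *
st();d=np.array([.766,0,-.643])
b=np.array([-93,-48,135]);print(*rel(b-100*d,tool(50)),*rel(b-6*d,tool(50)))
im,wr=wshot("pics/w7.png")
def prj(p):
    s=telemetry.observe();q=s["ee_rot"];Rc=R.from_quat([q[1],q[2],q[3],q[0]]).as_matrix();c=camera_info("wrist");T=c["tool_from_camera"]
    x=T[:3,:3].T@(Rc.T@(w(*p)-s["position"])-T[:3,3]);return (c["mtx"]@[x[0],-x[1],-x[2]]/-x[2])[:2]
print(prj((-93,-12,135)),prj((-93,-84,135)))
E
```

```text
t 12.1167 q [-0.645   0.8228  0.3795  1.6124  0.7527 -0.642 ] jig [-169.3577  -47.0651  195.5256] F [-0.452  -0.2385  0.378 ] Fjig [-0.3214  0.3973  0.378 ] w 0.9964062360165121 0.0
[ 0.0022 -0.001   0.0094] [ 0.0005 -0.0037 -0.0006] [ 0.037   0.1756 -0.1417] [ 0.0005 -0.0037 -0.0006]
[287.7897 162.3451] [288.2351 267.8456]
```

View pics/w7.png

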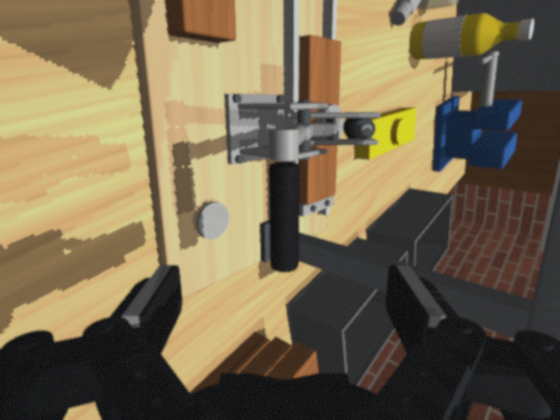

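The wrist view matches the prediction: the bar is at col 286, rows 163–270, centred between the open fingers. The rail end is at the stop, near (315,207). Advancing along the tool axis.

>>> {"op": "step_arm", "data": {"deltas": [[0.003,0.015,-0.012,0,0,0,1],[0.008,0.036,-0.029,0,-0.001,0,1],[0.013,0.06,-0.048,0,-0.002,0,1],[0.018,0.084,-0.068,0,-0.003,0,1],[0.023,0.108,-0.087,0,-0.003,0,1],[0.028,0.132,-0.106,0,-0.003,0,1],[0.032,0.152,-0.123,0,-0.003,0,1],[0.035,0.166,-0.134,0,-0.003,0,1],[0.037,0.175,-0.142,0,-0.003,0,1],[0.037,0.175,-0.142,0,-0.003,0,1]]}}

```text
time_s: 13.0
position: [0.6422, -0.1483, 0.138]
ee_rot: [0.039, 0.087, 0.902, 0.42]
contact_force: [0.8, 0.9, -0.7]
gripper_width: 1.0
finger_force: 0.0
```

>>> {"op": "step_arm", "data": {"deltas": [[0,0,0,0,0,0,0.6],[0,0,0,0,0,0,0.3],[0,0,0,0,0,0,0],[0,0,0,0,0,0,-0.3],[0,0,0,0,0,0,-0.5],[0,0,0,0,0,0,-0.7],[0,0,0,0,0,0,-1],[0,0,0,0,0,0,-1],[0,0,0,0,0,0,-1],[0,0,0,0,0,0,-1]], "grip_force": 50}}

```text
time_s: 13.83
position: [0.6425, -0.1503, 0.1388]
ee_rot: [0.04, 0.088, 0.903, 0.419]
contact_force: [-1.8, -5.9, 1.0]
gripper_width: 0.213
finger_force: 48.8
```

```bash
python3 - <<'E'
from h import *
st();s=telemetry.observe();q=s["ee_rot"];Rc=R.from_quat([q[1],q[2],q[3],q[0]]).as_matrix()
g=s["position"]+Rc[:,2]*.006;print("grasp jig",JR.T@(g-[*O,0])*1000)
for f in(50,):print(rel((0,0,0),tool(f))[1])
for a in(1.0,.8,.6,.5,.4,.3,.2,.1,0,-.03):print(a,np.round(JR@np.array([-110*np.sin(a),0,110*np.cos(a)])/400,4))
E
```

```text
t 13.8333 q [-0.5552  0.7916  0.1686  1.3459  0.7954 -0.5306] jig [-98.5961 -48.2885 138.7765] F [-1.8457 -5.9328  1.0172] Fjig [-6.1778  0.6637  1.0172] w 0.21334326903276882 48.84407043457031
grasp jig [-94.0124 -48.2765 134.905 ]
[ 0.0009 -0.0006 -0.0005]
1.0 [-0.0447 -0.227   0.1486]
0.8 [-0.0381 -0.1935  0.1916]
0.6 [-0.03   -0.1523  0.227 ]
0.5 [-0.0255 -0.1294  0.2413]
0.4 [-0.0207 -0.1051  0.2533]
0.3 [-0.0157 -0.0797  0.2627]
0.2 [-0.0106 -0.0536  0.2695]
0.1 [-0.0053 -0.0269  0.2736]
0 [0.    0.    0.275]
-0.03 [0.0016 0.0081 0.2749]
```

>>> {"op": "step_arm", "data": {"deltas": [[0.0015,0.0076,0.0114,0,0,0,-1],[0.0031,0.0157,0.0224,0,0,0,-1],[0.0048,0.0243,0.0329,0,0,0,-1],[0.0066,0.0335,0.043,0,0,0,-1],[0.0085,0.0431,0.0526,0,0,0,-1],[0.0105,0.0532,0.0617,0,0,0,-1],[0.0126,0.0638,0.0703,0,0,0,-1],[0.0147,0.0747,0.0784,0,0,0,-1],[0.017,0.086,0.0859,0,0,0,-1],[0.017,0.086,0.0859,0,0,0,-1]]}}

```text
time_s: 14.67
position: [0.6495, -0.116, 0.1731]
ee_rot: [0.04, 0.087, 0.903, 0.418]
contact_force: [-1.3, -5.5, 1.1]
gripper_width: 0.214
finger_force: 52.3
```

```bash
cat >>h.py <<'E'
def gr():
    s=telemetry.observe();q=s["ee_rot"];Rc=R.from_quat([q[1],q[2],q[3],q[0]]).as_matrix()
    g=JR.T@(s["position"]+Rc[:,2]*.006-[*O,0])*1000
    print("t",s["time_s"],"grasp",g,"a",np.arctan2(-g[0],g[2]-75),"r",np.hypot(g[0],g[2]-75),"Fjig",JR.T@s["contact_force"],"w",s["gripper_width"],s["finger_force"])
E
python3 -c "
from h import *
gr();print(rel((0,0,0),tool(50))[1])"
```

```text
t 14.6667 grasp [-59.0829 -48.4847 169.1745] a 0.5603070084112363 r 111.17384895263808 Fjig [-5.6663  0.1677  1.0515] w 0.21401824543064862 52.29578733444214
[ 0.0018 -0.0004 -0.0008]
```

>>> {"op": "step_arm", "data": {"deltas": [[0.0023,0.0117,0.0069,0,0,0,-1],[0.0047,0.0237,0.0132,0,0,0,-1],[0.0071,0.036,0.0189,0,0,0,-1],[0.0096,0.0485,0.0239,0,0,0,-1],[0.0121,0.0613,0.0283,0,0,0,-1],[0.0146,0.0743,0.032,0,0,0,-1],[0.0172,0.0874,0.0351,0,0,0,-1],[0.0199,0.1007,0.0375,0,0,0,-1],[0.0225,0.1141,0.0392,0,0,0,-1],[0.0225,0.1141,0.0392,0,0,0,-1]]}}

```text
time_s: 15.5
position: [0.6585, -0.0713, 0.1871]
ee_rot: [0.04, 0.087, 0.904, 0.417]
contact_force: [1.9, -6.9, -4.5]
gripper_width: 0.212
finger_force: 56.3
```

```bash
python3 -c "
from h import *
gr()"
```

```text
t 15.5 grasp [-13.4074 -48.7253 183.1918] a 0.12329349455169059 r 109.01937444909063 Fjig [-6.3873 -3.1725 -4.474 ] w 0.21204828889427368 56.34216606616974
```

>>> {"op": "step_arm", "data": {"deltas": [[0.0009,0.0045,0.0004,0,0,0,-1],[0.0018,0.009,0.0007,0,0,0,-1],[0.0027,0.0135,0.001,0,0,0,-1],[0.0036,0.018,0.0012,0,0,0,-1],[0.0045,0.0225,0.0013,0,0,0,-1],[0.0052,0.0265,0.0014,0,0,0,-1],[0.006,0.0305,0.0014,0,0,0,-1],[0.0066,0.0335,0.0013,0,0,0,-1],[0.0069,0.035,0.0013,0,0,0,-1],[0.0069,0.035,0.0013,0,0,0,-1]]}}

```text
time_s: 16.33
position: [0.6615, -0.0565, 0.1885]
ee_rot: [0.04, 0.087, 0.903, 0.418]
contact_force: [2.9, -6.7, -4.2]
gripper_width: 0.217
finger_force: 55.5
```

```bash
python3 -c "
from h import *
gr()"
```

```text
t 16.3333 grasp [  1.6268 -48.7523 184.6559] a -0.01483486075578512 r 109.66793804345554 Fjig [-5.9746 -4.143  -4.1741] w 0.217468556776015 55.456586480140686
```

>>> {"op": "step_arm", "data": {"deltas": [[0.0003,0.0015,0,0,0,0,-1],[0.0006,0.003,0,0,0,0,-1],[0.0009,0.0045,0,0,0,0,-1],[0.0012,0.006,0,0,0,0,-1],[0.0015,0.0075,0,0,0,0,-1],[0.0018,0.009,0,0,0,0,-1],[0.002,0.01,0,0,0,0,-1],[0.002,0.01,0,0,0,0,-1],[0.002,0.01,0,0,0,0,-1],[0.002,0.01,0,0,0,0,-1]]}}

```text
time_s: 17.17
position: [0.6616, -0.0562, 0.1885]
ee_rot: [0.041, 0.088, 0.904, 0.416]
contact_force: [-4.2, -20.4, 0.9]
gripper_width: 0.218
finger_force: 57.0
```

```bash
python3 - <<'E'
from h import *
gr()
cv2.imwrite("pics/s8.png",cv2.resize(capture("scene")[190:340,205:365,::-1],None,fx=4,fy=4,interpolation=cv2.INTER_CUBIC))
E
```

```text
t 17.1667 grasp [  1.9272 -48.8552 184.6141] a -0.01757980427323737 r 109.63099988209727 Fjig [-20.8034   0.1819   0.9374] w 0.21759754159624703 56.973554491996765
```

View pics/s8.png

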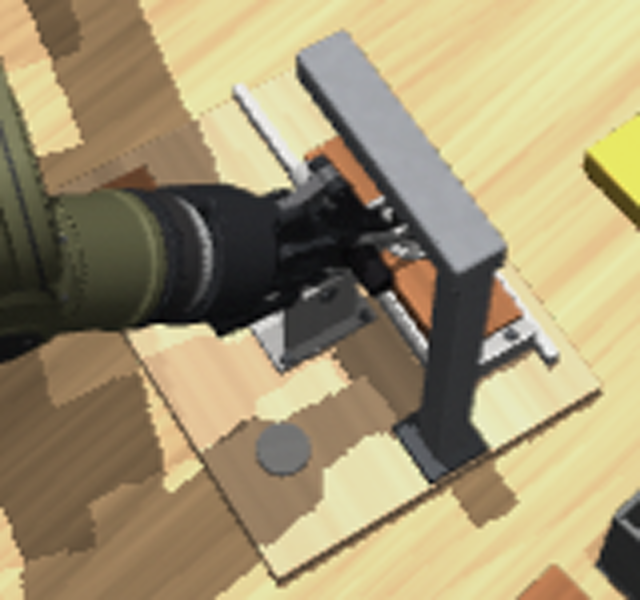

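The scene crop shows the gripper on the upright handle at (365,270), the arm down over the rail and the rail end at the stop near (500,325). The motion stalled at 20 N, so the handle is locked against its stop. Now swinging back.

>>> {"op": "step_arm", "data": {"deltas": [[-0.003,-0.015,0,0,0,0,-1],[-0.006,-0.03,-0.0006,0,0,0,-1],[-0.0089,-0.045,-0.0013,0,0,0,-1],[-0.0115,-0.0584,-0.003,0,0,0,-1],[-0.0142,-0.0717,-0.0054,0,0,0,-1],[-0.0168,-0.0848,-0.0085,0,0,0,-1],[-0.0193,-0.0978,-0.0122,0,0,0,-1],[-0.0218,-0.1106,-0.0166,0,0,0,-1],[-0.0243,-0.1231,-0.0216,0,0,0,-1],[-0.0267,-0.1354,-0.0273,0,0,0,-1]]}}

```text
time_s: 18.05
position: [0.6517, -0.1042, 0.1807]
ee_rot: [0.041, 0.088, 0.901, 0.422]
contact_force: [0.9, 3.8, 9.0]
gripper_width: 0.21
finger_force: 50.7
```

```bash
python3 -c "
from h import *
gr()
s=telemetry.observe();q=s['ee_rot'];Rc=R.from_quat([q[1],q[2],q[3],q[0]]).as_matrix()
g=JR.T@(s['position']+Rc[:,2]*.006-[*O,0])*1000
for a in (.5,.55,.6,.65,.7,.75,.8,.85,.9,.95,1.0,1.05,1.1,1.13):print(a,np.round(JR@(np.array([1.5-110*np.sin(a),g[1],75+110*np.cos(a)])-g)/400,4))
"
```

```text
t 18.05 grasp [-47.0005 -48.4193 176.8684] a 0.4322812658597656 r 112.1883084685779 Fjig [ 3.9256 -0.152   8.9909] w 0.21024359370359497 50.708447098731995
0.5 [-0.002  -0.0104 -0.0133]
0.55 [-0.0043 -0.0221 -0.0202]
0.6 [-0.0066 -0.0334 -0.0277]
0.65 [-0.0087 -0.0443 -0.0357]
0.7 [-0.0108 -0.0549 -0.0443]
0.75 [-0.0128 -0.0649 -0.0535]
0.8 [-0.0147 -0.0746 -0.0631]
0.85 [-0.0165 -0.0837 -0.0732]
0.9 [-0.0182 -0.0924 -0.0837]
0.95 [-0.0198 -0.1005 -0.0947]
1.0 [-0.0213 -0.1081 -0.1061]
1.05 [-0.0227 -0.1151 -0.1178]
1.1 [-0.0239 -0.1215 -0.1299]
1.13 [-0.0246 -0.1251 -0.1373]
```

>>> {"op": "step_arm", "data": {"deltas": [[-0.0024,-0.012,-0.0063,0,0,0,-1],[-0.0047,-0.0237,-0.0132,0,0,0,-1],[-0.0069,-0.035,-0.0207,0,0,0,-1],[-0.0091,-0.0459,-0.0287,0,0,0,-1],[-0.0112,-0.0564,-0.0373,0,0,0,-1],[-0.0131,-0.0665,-0.0464,0,0,0,-1],[-0.0168,-0.0853,-0.0661,0,0,0,-1],[-0.0201,-0.1021,-0.0876,0,0,0,-1],[-0.0216,-0.1097,-0.099,0,0,0,-1],[-0.0216,-0.1097,-0.099,0,0,0,-1]]}}

```text
time_s: 18.88
position: [0.6431, -0.1509, 0.1401]
ee_rot: [0.041, 0.088, 0.902, 0.42]
contact_force: [1.5, -2.8, 4.9]
gripper_width: 0.214
finger_force: 52.0
```

```bash
python3 -c "
from h import *
gr()"
```

```text
t 18.8833 grasp [-94.5252 -48.9805 136.211 ] a 0.996136520264093 r 112.6134889923522 Fjig [-2.4402 -2.0028  4.8893] w 0.2135969692280548 52.01893150806427
```

>>> {"op": "step_arm", "data": {"deltas": [[-0.0004,-0.0022,-0.0035,0,0,0,-1],[-0.0008,-0.0043,-0.007,0,0,0,-1],[-0.0012,-0.006,-0.01,0,0,0,-1],[-0.0015,-0.0075,-0.0125,0,0,0,-1],[-0.0018,-0.0089,-0.015,0,0,0,-1],[-0.0021,-0.0104,-0.018,0,0,0,-1],[-0.0024,-0.0118,-0.021,0,0,0,-1],[-0.0027,-0.0134,-0.024,0,0,0,-1],[-0.0027,-0.0134,-0.024,0,0,0,-1],[-0.0027,-0.0134,-0.024,0,0,0,-1]]}}

```text
time_s: 19.72
position: [0.6422, -0.1554, 0.1318]
ee_rot: [0.042, 0.088, 0.902, 0.421]
contact_force: [0.4, -3.0, 9.9]
gripper_width: 0.215
finger_force: 52.4
```

```bash
python3 -c "
from h import *
gr()"
```

```text
t 19.7167 grasp [-99.1182 -48.9493 127.9691] a 1.0800064142278647 r 112.38386768715819 Fjig [-2.8159 -1.0113  9.8761] w 0.21487220211051167 52.3850280046463
```

>>> {"op": "step_arm", "data": {"deltas": [[0,0,0,0,0,0,-0.5],[0,0,0,0,0,0,-0.2],[0,0,0,0,0,0,0.1],[0,0,0,0,0,0,0.4],[0,0,0,0,0,0,0.7],[0,0,0,0,0,0,1],[0,0,0,0,0,0,1],[0,0,0,0,0,0,1],[0,0,0,0,0,0,1],[0,0,0,0,0,0,1]]}}

```text
time_s: 20.55
position: [0.6414, -0.1547, 0.1291]
ee_rot: [0.04, 0.088, 0.903, 0.42]
contact_force: [0.1, 0.2, -0.2]
gripper_width: 0.999
finger_force: 0.0
```

>>> {"op": "step_arm", "data": {"deltas": [[-0.002,-0.01,0.008,0,0,0,1],[-0.006,-0.028,0.023,0,0,0,1],[-0.011,-0.052,0.042,0,0,0,1],[-0.016,-0.078,0.063,0,0,0,1],[-0.022,-0.106,0.085,0,0,0,1],[-0.028,-0.134,0.108,0,0,0,1],[-0.034,-0.162,0.131,0,0,0,1],[-0.04,-0.19,0.153,0,0,0,1],[-0.046,-0.218,0.176,0,0,0,1],[-0.05,-0.24,0.194,0,0,0,1]]}}

```text
time_s: 21.38
position: [0.6212, -0.252, 0.2078]
ee_rot: [0.04, 0.088, 0.903, 0.42]
contact_force: [1.0, 0.8, 0.2]
gripper_width: 0.999
finger_force: 0.0
```

>>> {"op": "step_arm", "data": {"deltas": [[0,0,0,0,0,0,1],[0,0,0,0,0,0,1],[0,0,0,0,0,0,1],[0,0,0,0,0,0,1],[0,0,0,0,0,0,1],[0,0,0,0,0,0,1],[0,0,0,0,0,0,1],[0,0,0,0,0,0,1],[0,0,0,0,0,0,1],[0,0,0,0,0,0,1]]}}

```text
time_s: 22.22
position: [0.6215, -0.2507, 0.2067]
ee_rot: [0.04, 0.087, 0.903, 0.42]
contact_force: [0.1, -0.4, -0.1]
gripper_width: 0.997
finger_force: 0.0
```

```bash
python3 - <<'E'
from h import *
st()
cv2.imwrite("pics/t9.png",capture("top")[:,:,::-1])
f=lambda n:cv2.resize(cv2.imread(n)[130:265,235:322],None,fx=4.4,fy=4.4,interpolation=cv2.INTER_CUBIC)
cv2.imwrite("pics/t9c.png",np.hstack([f("pics/top0.png"),f("pics/t9.png")]))
E
```

```text
t 22.2167 q [-0.6848  0.8503  0.4621  1.6951  0.7386 -0.6937] jig [-201.2069  -47.0583  206.7206] F [ 0.1224 -0.4027 -0.0765] Fjig [-0.3714 -0.198  -0.0765] w 0.9974150143800566 0.0
```

View pics/t9c.png

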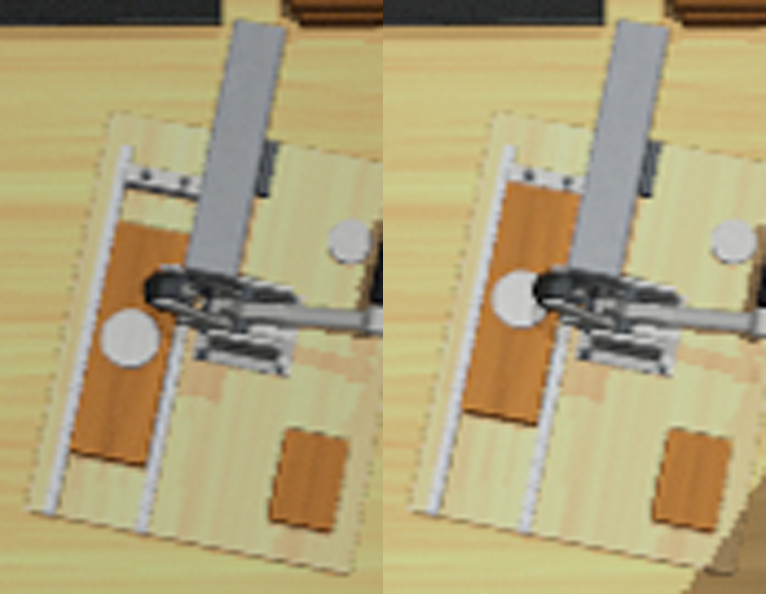

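The right-hand crop shows the rail's far end against the stop at (540,185). The handle is open again, and the spare cup and offcut haven't moved. Handing in.

```bash
python3 -c "
from rig import job
print(job.hand_in())"
```

```text
the job is handed in; nothing more can be done
None
```

The job is handed in at about 22 s with no verdict shown: the rail is against the stop, the clamp was swung over centre onto its stop and fully back open, and the other things in view on the jig had not moved. I did not measure the cup's depth directly.

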